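# Lock a cork footbed in the cam-lever rasping clamp

## Task

A cork footbed blank stands in the bench clamp, ready to have its edge rasped, but the clamp's nut is backed off. Turn up the four-armed nut until the cam lever starts to bite about half-way through its swing, then swing the lever fully home, so that the footbed is held firmly without being crushed. Leave the footbed upright where it stands and do not disturb the other things on the bench.

Things in the scene. Friction and masses are not known exactly. Their poses are not given: they have to be found in the camera images.
- clamp: Wooden clamp, screwed down. Origin: centre of the underside of its 200 x 250 x 22 mm base; z up, y = clamping axis: fixed jaw (outer face y -36 mm) and nut at -y, sliding jaw and cam lever at +y. Jaws 80 mm wide along x, tops at z 170 mm. Two dowels (x +-26 mm, tops z 128 mm, ends y 46 mm) carry the sliding jaw. The fixed jaw's rubber facing stands 1 to 7 mm proud, unknown: find the bite by feel.
- nut_centre (a point): On the nut's axis (clamp's y direction, z 110 mm), in the middle of its four arms, y -58 mm in the clamp's frame. The nut is a steel cross. Its arms on the clamp's +x side go DOWN to tighten (clockwise seen from -y). One turn draws bolt and sliding jaw 8 mm towards -y. 0.18 N m friction; it stays where left. As found it is too loose: the lever would bite only beyond 1.2 rad or not at all.
- nut_arm (a point): On one of the nut's four equal arms, 45 mm from the nut's axis. Arms: round rods 13 mm thick, at right angles to each other, ending 51 mm from the axis.
- bolt: 14 mm bolt through both jaws, carrying the cam lever and the sliding jaw. Origin: the lever's upright pivot axis at the handle's mid height, x 0, z 110 mm in the clamp's frame, y about 72 mm with the nut fully backed off, less as the nut draws it in. Axes as the clamp's.
- lever (a joint): Angle of the cam lever, rad: 0 open, 2.1 fully home (stop). It swings level. Handle direction from the pivot = 2.234 rad minus this angle, anticlockwise from the clamp's +x axis: open it points out (+y) and back (-x), home it points along +x, folded to the jaw. Starts at 0 to 0.25; friction 0.06 N m holds it, but a loaded jaw drives it back open short of dead centre, 1.95 rad; past that it locks.
- lever_tip (a point): Centre of the lever's round end (20 mm diameter, 26 mm high), 118 mm from the pivot. The handle is a steel bar 11 mm thick and 20 mm high (z 100 to 120 mm over the bench), from 16 to 116 mm from the pivot.
- cam (a point): Middle of the cam, at the pivot. At lever angle a it has moved the sliding jaw in by 10 mm x (0.370 - sin(0.379 - a)): 9.5 mm at 1.0 rad, 13.7 mm at 1.95. Spring washers then give about 17 N of grip per mm of travel after the bite, so the lever stiffens gradually, by 1 or 2 N at 90 mm within 0.2 rad. A bite at 0.85 to 1.12 rad locks with 50 to 95 N, which is right; over 140 N crushes the cork.
- footbed: Cork footbed blank, foot-shaped, 200 x 14 x 72 mm, standing on its long edge on the dowels between the jaws, loose at first. Origin: middle of its lower edge, 128 mm over the bench; z up, x along its length (the clamp's x), y through its thickness. Its top is 200 mm over the bench.
- spare: Bystander: a second cork blank lying flat, 200 x 72 x 14 mm, beyond the lever. Origin: underside, middle.
- rasp: Bystander: rasp with wooden handle lying beside the clamp on the nut's side, 250 mm long, 28 mm high. Origin near its middle, on the bench.
- knife: Bystander: knife lying just beyond the clamp, 175 mm long, 18 mm high. Origin near its middle, on the bench.
- glue_blue: Bystander: glue bottle, white foot of 72 mm diameter and blue cone, 190 mm tall, beyond the clamp on the lever's side. Origin: centre of its underside.
- mug: Bystander: dark red travel mug, 80 mm across, 144 mm tall, beyond the clamp on the nut's side. Origin: centre of its underside.
- glue_yellow: Bystander: glue bottle, white foot of 92 mm diameter and yellow cone, 200 mm tall, at the left. Origin: centre of its underside.
- pincers: Bystander: steel lasting pincers lying at the left, 190 mm long, 18 mm high. Origin near their middle, on the bench.
- hammer: Bystander: hammer lying at the right, 260 mm long. Origin near its middle, on the bench.
Not all that is in view belongs to the job. What is shaped like the footbed but red or turquoise is not meant.

How it is judged (in metres and radians):
On the way, in this order (a step that is already met when the one before it is completed fails the run):
1. while the lever is still short of 1.45 rad, the sliding jaw already bears on the footbed (contact force between bolt and footbed above 4 N and value of joint lever below 1.45 rad).
2. the lever is home and the jaw holds the footbed with 50 to 95 N (value of joint lever above 2 rad and contact force between bolt and footbed between 50 and 95 N), for 0.2 s.
At the end, for the whole second after the job is handed in: The lever is fully home (over 2.0 rad) and the sliding jaw grips the footbed with 50 to 95 N; the footbed stands upright (within 7 degrees) on the dowels, within 10 mm of its height and 40 mm lengthwise of the clamp's middle, at rest; bystanders within 30 mm of where they were (all of step 2 and z of footbed in the frame of clamp between 0.118 and 0.138 m and x of footbed in the frame of clamp between -0.04 and 0.04 m and angle between footbed's own z axis and vertical below 0.12 rad and linear speed of footbed below 0.02 m/s); the robot touches nothing.
It fails at once if the footbed is crushed: the sliding jaw presses it with more than 140 N (contact force between bolt and footbed above 140 N).
It fails at once if another thing on the bench is moved by more than 30 mm (distance of any of spare, rasp, knife, glue_blue, mug, glue_yellow, pincers, hammer from where it was at the start of the episode above 0.03 m).
It also fails if it takes over 67 s, if anything falls off the work surface, if the arm or the gripper's body presses on something with over 40 N, if the wrist force passes 120 N, or if a joint passes its speed limit or range.

## Robot

A 6-joint arm with a two-finger parallel gripper is mounted at the origin on the work surface. World frame = base frame: x ahead of the robot, y to its left, z up, the work surface at z = 0. Lengths are in mm, angles in rad, forces in N, time in s.
With the tool pointing down it reaches from about 150 to 775 mm from the base axis. Payload 6.1 kg.
Tool frame: the origin (TCP) lies midway between the tips of the shut fingers; the grasp point (between the pads) lies 19 mm behind it; z points along the fingers, y is the line along which they close (so a half turn about z gives the same grasp; the last joint's range is limited). The gripper opens to 85 mm and grips with 20 to 120 N. Pads are 22 mm wide; open, the fingers measure 114 mm over their backs; the gripper's body (76 mm by 85 mm) begins 54 mm behind the grasp point. The pads swing forward as they close: fully open they stand 13 mm farther back than shut.
Start: joints at [-1.116, 0.126, -0.04, 1.405, 0, 1.571], TCP at [230.615, -471.62, 196.995] pointing down, gripper open.
Joint ranges: [-2.72, 2.72], [-0.95, 1.95], [-1.27, 1.35], [-1.78, 2.02], [-1.46, 1.47], [-3.14, 3.14]. Speed limits (rad/s): [2.39, 2.39, 3.01, 3.14, 3.14, 3.14].

## Interface

Orientations are given as a rotation vector (axis times angle).
In Python, from workcell import manip gives the robot as it stands.
- The arm moves only by the tool send_rows, never from a script. Its argument "rows" is a list of rows, each an object of numbers: "dx", "dy", "dz": the shift along the world's x, y, z in mm; "turn": the turn about the world's z in rad. A call has 1 to 20 rows; each row shifts and turns the commanded pose from where the row before left it; what a row does not reach is not made up. A row lasts 1/12 s, in which the tool goes at most 41.7 mm and 7.16 degrees, less where a joint would pass 70% of its speed; a pose out of reach is approached as far as the arm can. A call is refused whole if a number of a shift passes 41.7 or a number of a turn 0.125, either way. A call with a gripper value outside its range is refused whole. "fingers" is the closure, from -1 (fully open) to 1 (shut), set as the call begins (left out, the last holds). The fingers move at their own pace and stop on an object; "squeeze" is the grip in N (left out, the last holds). Time passes only in rows, so rows that do not move let the fingers close. It gives the time, the measured TCP pose, the force, the opening and the grip force at its end, in the units of the state.
- manip.observe(): the state, without advancing time (a new reading comes with each control period).
- manip.grab_frame(name): name is "side" or "top"; returns (picture, depth): 420x560x3 uint8, red, green, blue; 420x560 float32, mm along the optical axis (not along the pixel's ray), 0 where there is no reading.
- manip.camera_info(name): a dict with "K" (3x3 intrinsics, pixels), "extrinsics" (4x4, takes a point from camera to world coordinates). Camera axes: x right, y up, looking along -z (the intrinsics and any distortion apply to the point x, -y, -z); pixel columns grow to the right and rows downward; lengths in mm; the calibration is good to about 2 mm. A picture is of the moment at which its call begins. camera_info takes no time and is no camera call.
- manip.finish_job(): hands the job in; it is judged then, once.
The state is a dict: "time_s": time; "joint_positions": joint angles; "joint_vel": joint speeds; "joint_torque": joint torques, N m; "position": TCP position; "orientation": TCP orientation; "wrist_force": force on the tool from outside, world axes, zero at the start; "wrist_torque": the same for the moment, N m; "width": opening from 0.0 (shut) to 1.0 (fully open); "grasp_force": force on a finger pad.
Only numpy, scipy, OpenCV 4.12 (cv2) and the standard library are available. Lean on these libraries where they do the work, as an engineer would, in place of code of your own. Each camera call takes 0.05 s, during which the arm holds its last target. There are 200 camera calls.

## Working session

There is one attempt and no reset: what is moved stays moved. The work goes in short steps, Python scripts to look and compute and a tool call to move; the robot and the scene stay as the last step left them, time stands still between calls to the robot, and variables do not carry over. Pictures are saved under pics/ and viewed, at most 10 in all, crops included, and the job is handed in when it is done.

Besides the shell and the picture viewer there is one more tool, called after "Call:" as a command line: name --argument value ..., lists and objects as JSON in quotes. send_rows: Moves the arm, as the interface text tells. Its arguments: {"type":"object","properties":{"rows":{"type":"array"},"fingers":{"type":"number"},"squeeze":{"type":"number"}},"required":["rows"]}

```bash
ls; mkdir -p pics; cat > h.py <<'E'
import numpy as np, cv2
from workcell import manip
def shot(n,tag):
    p,d=manip.grab_frame(n); cv2.imwrite(f'pics/{tag}.png',p[:,:,::-1]); np.savez(f'pics/{tag}.npz',p=p,d=d); return p,d
def ray(n,u,v):
    c=manip.camera_info(n);K=np.array(c['K'],float);E=np.array(c['extrinsics'],float)
    a=np.linalg.solve(K,[u,v,1.]); return E[:3,3],E[:3,:3]@np.array([a[0],-a[1],-1])
def onz(n,u,v,z):
    o,r=ray(n,u,v); return o+r*(z-o[2])/r[2]
def pt(n,u,v,d):
    o,r=ray(n,u,v); return o+r*d
def cloud(n,d):
    v,u=np.mgrid[:d.shape[0],:d.shape[1]]
    c=manip.camera_info(n);K=np.array(c['K'],float);E=np.array(c['extrinsics'],float)
    a=np.linalg.inv(K)@np.stack([u.ravel(),v.ravel(),np.ones(u.size)])
    P=np.stack([a[0],-a[1],-np.ones(u.size)])*d.ravel()
    return (E[:3,:3]@P+E[:3,3:]).T.reshape(*d.shape,3)
E
python3 - <<'E'
from h import *
for n in('side','top'):
    shot(n,n+'0'); c=manip.camera_info(n); print({k:np.round(v,3).tolist() if not isinstance(v,str) else v for k,v in c.items()})
print(manip.observe())
E
```

```text
pics
{'K': [[517.201, 0.0, 283.55], [0.0, 517.201, 201.509], [0.0, 0.0, 1.0]], 'extrinsics': [[-0.766, 0.371, -0.525, -180.007], [-0.643, -0.421, 0.64, 873.577], [0.017, 0.828, 0.561, 891.627], [0.0, 0.0, 0.0, 1.0]]}
{'K': [[439.831, 0.0, 281.006], [0.0, 439.831, 211.831], [0.0, 0.0, 1.0]], 'extrinsics': [[0.017, 0.995, -0.101, 387.823], [-1.0, 0.018, 0.01, -0.197], [0.012, 0.101, 0.995, 1648.775], [0.0, 0.0, 0.0, 1.0]]}
{'time_s': 0.1, 'joint_positions': array([-1.11603931e+00,  1.26374703e-01, -4.04738071e-02,  1.40539377e+00,
        1.31999454e-05,  1.57078853e+00]), 'joint_vel': array([-8.09445328e-04,  3.65142834e-05,  1.07839456e-03,  8.02195358e-04,
        8.82048070e-04,  9.37158095e-04]), 'joint_torque': array([ 2.89687414e-03, -4.36905527e+01,  3.53605807e+01,  1.37142168e-02,
        1.98877133e-04,  1.07961904e-05]), 'position': array([ 230.43289176, -471.28501448,  196.29270437]), 'orientation': array([-3.05935205e+00, -7.07884953e-01,  4.91576396e-04]), 'wrist_force': array([ 0.40559953, -0.0549751 , -0.3312951 ]), 'wrist_torque': array([-0.00998083, -0.02408635, -0.01748653]), 'grasp_force': 0.0, 'width': 0.9990066742213751}
```

View pics/side0.png

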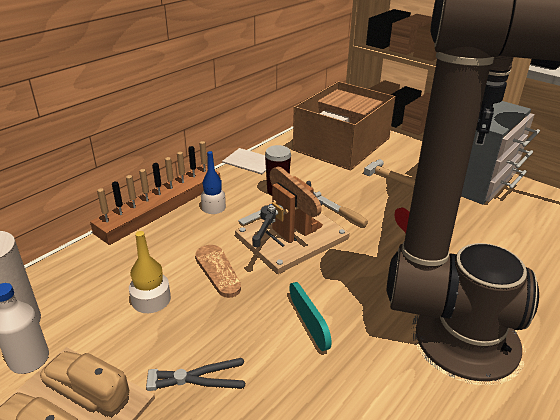

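View pics/top0.png

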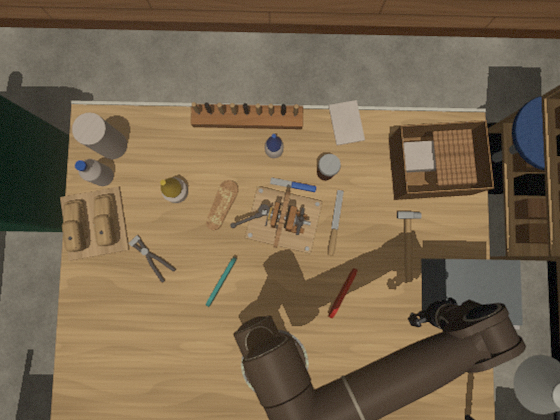

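The side view shows the clamp at (295,220), with its lever at (265,225) toward +y. In the top view the clamp is at (285,217), with the nut on its right at (305,218). The work footbed is the cork one standing in the clamp. The other similar shapes are the spare flat at (222,205), turquoise (222,281) and red (343,293). An enlarged crop should confirm this.

```bash
python3 - <<'E'
from h import *
a=cv2.imread('pics/top0.png')[170:260,215:350]; b=cv2.imread('pics/side0.png')[150:280,225:380]
a=cv2.resize(a,(400,267),interpolation=cv2.INTER_CUBIC); a=cv2.resize(cv2.imread('pics/top0.png')[170:260,215:350],None,fx=5,fy=5,interpolation=3)
cv2.imwrite('pics/ctop.png',a)
cv2.imwrite('pics/cside.png',cv2.resize(b,None,fx=4,fy=4,interpolation=3))
d=np.load('pics/top0.npz')['d'];C=cloud('top',d)
sub=C[170:262,235:335]
m=(sub[...,2]>16)&(sub[...,2]<28)
pts=sub[m]
print(m.sum(),np.median(pts[:,2]))
r=cv2.minAreaRect(pts[:,:2].astype(np.float32));print(r)
for lo,hi in((95,125),(125,150),(160,178),(185,215)):
    q=sub[(sub[...,2]>lo)&(sub[...,2]<hi)]; print(lo,hi,len(q),q.mean(0).round(1),cv2.minAreaRect(q[:,:2].astype(np.float32)))
E
```

```text
2416 22.40871876096935
((548.2991943359375, -29.812835693359375), (334.7738952636719, 366.7740783691406), 2.6716065406799316)
95 125 343 [533.4  -5.7 117.4] ((544.4188842773438, -53.311798095703125), (154.76443481445312, 394.16595458984375), 32.599605560302734)
125 150 234 [573.3 -55.2 133.5] ((547.2716674804688, -55.21136474609375), (146.43272399902344, 389.8945007324219), 32.02898406982422)
160 178 370 [523.7 -27.  170.4] ((517.4765014648438, -19.290756225585938), (103.73716735839844, 177.43978881835938), 49.164180755615234)
185 215 200 [527.5 -21.  194.8] ((518.7915649414062, -19.021100997924805), (13.86221694946289, 183.53347778320312), 77.40977478027344)
```

View pics/ctop.png

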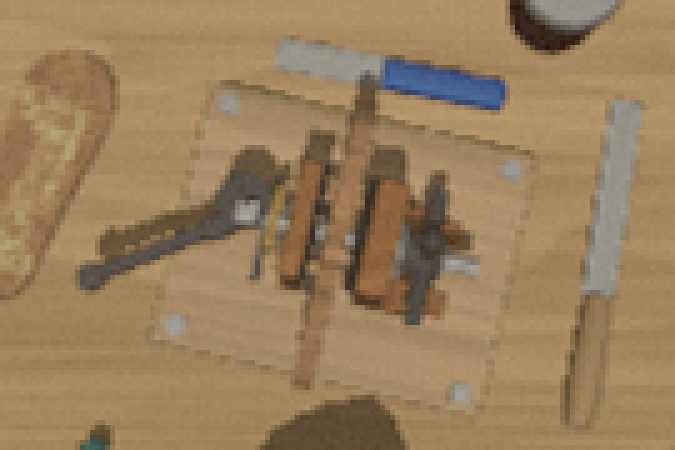

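View pics/cside.png

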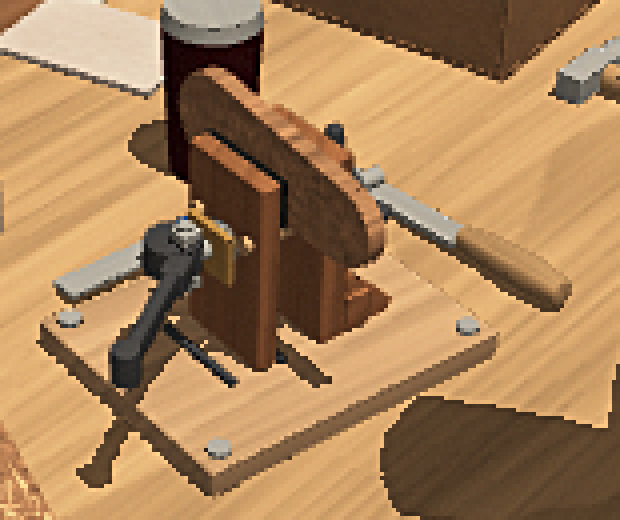

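The crops show the cork blank standing between the jaws (top crop (340,220)), so that is the one meant. The lever tip is at (92,276), the pivot at (247,210), the nut cross spans (438,175) to (412,320), and the base corners are (220,80), (538,155), (480,415) and (152,340).

```bash
cat >> h.py <<'E'
def cropt(u,v): return u/5+215-.4,v/5+170-.4
E
python3 - <<'E'
from h import *
cs=np.array([onz('top',*cropt(u,v),22)[:2] for u,v in((220,80),(538,155),(480,415),(152,340))])
print(cs.round(1)); print([np.linalg.norm(cs[i]-cs[i-1]).round(1) for i in range(4)])
o=cs.mean(0); yd=(cs[0]-cs[1]+cs[3]-cs[2]); th=np.arctan2(yd[1],yd[0])-np.pi/2
xd=(cs[0]-cs[3]+cs[1]-cs[2]); print('origin',o,'yaw',th,np.arctan2(xd[1],xd[0]))
sc=np.array([onz('top',*cropt(u,v),22)[:2] for u,v in((228,102),(512,169),(460,393),(175,325))]);print('screws',sc.mean(0),np.arctan2(*(sc[0]-sc[3])[::-1]),np.arctan2(*(sc[1]-sc[2])[::-1]))
R=np.array([[np.cos(th),-np.sin(th)],[np.sin(th),np.cos(th)]])
for nm,u,v,z in(('tip',92,276,122),('pivot',247,210,125),):
    w=onz('top',*cropt(u,v),z); print(nm,w.round(1),(R.T@(w[:2]-o)).round(1))
d=np.load('pics/top0.npz');C=cloud('top',d['d']);L=C.copy();L[...,:2]=(C[...,:2]-o)@R
m=(abs(L[...,0])<65)&(L[...,1]<-45)&(L[...,1]>-75)&(L[...,2]>60)
q=L[m]; 
for s in np.arange(-60,61,8):
    w=q[(q[:,0]>=s)&(q[:,0]<s+8)]
    if len(w): print(s,len(w),w[:,1].mean().round(1),np.percentile(w[:,2],[10,50,90]).round(1))
# lever
m=(L[...,1]>50)&(L[...,1]<220)&(L[...,2]>100)&(L[...,2]<130)&(L[...,0]>-130)&(L[...,0]<60)
q=L[m];print('lever',len(q));i=np.argsort(np.hypot(q[:,0],q[:,1]-70));print(q[i[::6]].round(0).tolist())
m=(abs(L[...,0])<60)&(abs(L[...,1])<80)&(L[...,2]>165)&(L[...,2]<175);q=L[m];
for lo,hi in((-60,-15),(0,60)):
    w=q[(q[:,1]>lo)&(q[:,1]<hi)];print('jaw',w.mean(0).round(1),cv2.minAreaRect(w[:,:2].astype(np.float32)))
d2=np.load('pics/side0.npz');C2=cloud('side',d2['d']);C2[...,:2]=(C2[...,:2]-o)@R
m=(abs(C2[...,0])<65)&(C2[...,1]<-45)&(C2[...,1]>-85)&(C2[...,2]>60)&(C2[...,2]<175)
v,u=np.nonzero(m);print('side nut',[(a,b,*C2[b,a].round(0)) for a,b in zip(u,v)][:40])
E
```

```text
[[ 650.3   69.2]
 [ 598.2 -169.2]
 [ 404.3 -127.8]
 [ 455.3  115.1]]
[np.float64(200.4), np.float64(244.0), np.float64(198.3), np.float64(248.3)]
origin [527.01527694 -28.17162773] yaw -0.21098447301434242 -0.22052905948597887
screws [526.9906082 -25.3662936] -0.2092864933274152 -0.21749395874666105
tip [494.8 150.8 122. ] [-69.  168.3]
pivot [542.6  44.  125. ] [ 0.1 73.8]
-52 6 -56.7 [121.  122.7 125.5]
-44 8 -55.5 [120.2 125.7 128.5]
-36 13 -54.8 [ 62.1 117.3 126.2]
-28 10 -54.7 [ 65.6 120.1 123.6]
-20 14 -55.5 [ 76.5 117.4 122.4]
-12 20 -58.7 [117.6 124.9 129.3]
-4 20 -59.8 [119.6 129.4 154.5]
4 17 -57.3 [124.5 152.7 161.8]
12 8 -54.8 [109.2 113.5 119.5]
20 11 -54.0 [ 64.1 108.9 116.2]
28 10 -54.5 [ 64.8 108.9 112.4]
36 8 -57.2 [105.2 108.7 114.2]
44 5 -56.6 [107.1 109.  112.9]
lever 230
[[1.0, 64.0, 122.0], [8.0, 65.0, 128.0], [11.0, 69.0, 123.0], [12.0, 66.0, 120.0], [6.0, 58.0, 121.0], [7.0, 83.0, 127.0], [15.0, 67.0, 118.0], [3.0, 53.0, 130.0], [-0.0, 52.0, 130.0], [-4.0, 51.0, 129.0], [10.0, 87.0, 122.0], [20.0, 75.0, 123.0], [-8.0, 90.0, 121.0], [13.0, 88.0, 125.0], [18.0, 
[... 3648 characters left out ...]
t64(317), np.int64(194), np.float64(-7.0), np.float64(-79.0), np.float64(113.0)), (np.int64(318), np.int64(194), np.float64(-6.0), np.float64(-84.0), np.float64(111.0)), (np.int64(319), np.int64(194), np.float64(-9.0), np.float64(-85.0), np.float64(112.0)), (np.int64(315), np.int64(195), np.float64(-13.0), np.float64(-66.0), np.float64(118.0)), (np.int64(316), np.int64(195), np.float64(-7.0), np.float64(-75.0), np.float64(112.0)), (np.int64(317), np.int64(195), np.float64(-10.0), np.float64(-77.0), np.float64(112.0)), (np.int64(318), np.int64(195), np.float64(-9.0), np.float64(-81.0), np.float64(111.0)), (np.int64(319), np.int64(195), np.float64(-12.0), np.float64(-82.0), np.float64(111.0))]
```

```bash
cat >> h.py <<'E'
from scipy.spatial.transform import Rotation as Ro
TH=-0.213; O=np.array([527,-27.5]); RC=np.array([[np.cos(TH),-np.sin(TH)],[np.sin(TH),np.cos(TH)]])
def w(c): return O+RC@np.array(c,float)
def c(p): return RC.T@(np.array(p)[:2]-O)
def st():
    s=manip.observe(); R=Ro.from_rotvec(s['orientation']).as_matrix()
    print('t',round(s['time_s'],2),'tcp',s['position'].round(1),'clamp',c(s['position']).round(1),'ytool ang-clampY',round((np.arctan2(R[1,1],R[0,1])-TH-np.pi/2+np.pi/2)%np.pi-np.pi/2,3),'F',s['wrist_force'].round(1),'w',round(s['width'],2),'q',s['joint_positions'].round(2))
def peg(a,r,gap,Y=72):  # closed-gripper centre pushing handle at radius r
    d=2.234-a; n=np.array([-np.sin(d),np.cos(d)]); off=5.5+14.5*abs(n[1])+11*abs(n[0])+gap
    return w(np.array([0,Y])+r*np.array([np.cos(d),np.sin(d)])+n*off)
def lever(tag='x'):
    p,d=shot('top',tag); C=cloud('top',d); q=C.reshape(-1,3); L=(q[:,:2]-O)@RC
    bgr=p.reshape(-1,3).astype(int).max(1)
    r=np.hypot(L[:,0],L[:,1]-71)
    m=(r>45)&(r<135)&(L[:,1]>60)&(q[:,2]>98)&(q[:,2]<132)
    a=2.234-np.arctan2(L[m,1]-71,L[m,0]); print('lever n',m.sum(),'med',np.median(a).round(3),'tip',np.median(a[r[m]>95]).round(3),'spread',np.percentile(a,[10,90]).round(2),'maxr',r[m].max().round(0) if m.any() else 0)
E
python3 - <<'E'
from h import *
st(); lever('l0')
for a in(0.03,.3,.6,.85,1.05): print(a,peg(a,90,15 if a<.1 else 0).round(1))
d=np.load('pics/top0.npz')['d'];C=cloud('top',d)
for n,(u,v) in dict(blue=(274,143),mug=(329,164),yel=(172,187),spare=(222,205),rasp=(335,225)).items(): print(n,C[v,u].round(0),c(C[v,u]).round(0))
E
```

```text
t 0.1 tcp [ 230.4 -471.3  196.3] clamp [-196.1 -496.4] ytool ang-clampY 0.668 F [ 0.4 -0.1 -0.3] w 1.0 q [-1.12  0.13 -0.04  1.41  0.    1.57]
lever n 90 med 0.041 tip 0.041 spread [-0.02  0.11] maxr 126.0
0.03 [470.9 109.6]
0.3 [508.1 128.7]
0.6 [538.5 134.5]
0.85 [559.7 133.2]
1.05 [575.6 129.1]
blue [787.  14. 127.] [245.  95.]
mug [ 712. -180.  139.] [ 213. -110.]
yel [623. 366. 128.] [ 10. 405.]
spare [576. 205.  12.] [ -1. 238.]
rasp [ 508. -219.   13.] [  22. -191.]
```

Call:
send_rows --rows '[{"dx": 12,"dy": 20,"dz": 20,"turn": 0.1237},{"dx": 12,"dy": 29,"dz": 20,"turn": 0.1237},{"dx": 12,"dy": 29,"dz": 20,"turn": 0.1237},{"dx": 12,"dy": 29,"dz": 20,"turn": 0.1237},{"dx": 12,"dy": 29,"dz": 20,"turn": 0.1237},{"dx": 12,"dy": 29,"turn": 0.1237},{"dx": 12,"dy": 29,"turn": 0.1237},{"dx": 12,"dy": 29,"turn": 0.1237},{"dx": 12,"dy": 29,"turn": 0.1237},{"dx": 12,"dy": 29,"turn": 0.1237},{"dx": 12,"dy": 29,"turn": 0.1237},{"dx": 12,"dy": 29,"turn": 0.1237},{"dx": 12,"dy": 29,"turn": 0.1237},{"dx": 12,"dy": 29,"turn": 0.1237},{"dx": 12,"dy": 29,"turn": 0.1237},{"dx": 12,"dy": 29,"turn": 0.1237},{"dx": 12,"dy": 29,"turn": 0.1237},{"dx": 12,"dy": 29,"turn": 0.1237},{"dx": 12,"dy": 29,"turn": 0.1237},{"dx": 12,"dy": 29,"turn": 0.1237}]' --fingers 1 --squeeze 60

```text
$.rows[5]: bad value
```

```bash
python3 -c "
from h import *
st()"
```

```text
t 0.15 tcp [ 230.4 -471.3  196.4] clamp [-196.  -496.5] ytool ang-clampY 0.668 F [ 1.  -0.6  0.5] w 1.0 q [-1.12  0.13 -0.04  1.41 -0.    1.57]
```

All four keys are needed in every row.

Call:
send_rows --rows '[{"dx": 12,"dy": 20,"dz": 20,"turn": 0.1237},{"dx": 12,"dy": 29,"dz": 20,"turn": 0.1237},{"dx": 12,"dy": 29,"dz": 20,"turn": 0.1237},{"dx": 12,"dy": 29,"dz": 20,"turn": 0.1237},{"dx": 12,"dy": 29,"dz": 20,"turn": 0.1237},{"dx": 12,"dy": 29,"dz": 0,"turn": 0.1237},{"dx": 12,"dy": 29,"dz": 0,"turn": 0.1237},{"dx": 12,"dy": 29,"dz": 0,"turn": 0.1237},{"dx": 12,"dy": 29,"dz": 0,"turn": 0.1237},{"dx": 12,"dy": 29,"dz": 0,"turn": 0.1237},{"dx": 12,"dy": 29,"dz": 0,"turn": 0.1237},{"dx": 12,"dy": 29,"dz": 0,"turn": 0.1237},{"dx": 12,"dy": 29,"dz": 0,"turn": 0.1237},{"dx": 12,"dy": 29,"dz": 0,"turn": 0.1237},{"dx": 12,"dy": 29,"dz": 0,"turn": 0.1237},{"dx": 12,"dy": 29,"dz": 0,"turn": 0.1237},{"dx": 12,"dy": 29,"dz": 0,"turn": 0.1237},{"dx": 12,"dy": 29,"dz": 0,"turn": 0.1237},{"dx": 12,"dy": 29,"dz": 0,"turn": 0.1237},{"dx": 12,"dy": 29,"dz": 0,"turn": 0.1237}]' --fingers 1 --squeeze 60

```text
time_s: 1.82
position: [470.8, 101.0, 296.8]
orientation: [-0.323, -3.125, 0.0]
wrist_force: [-0.2, -0.5, 0.5]
width: 0.001
grasp_force: 0.0
```

```bash
python3 -c "
from h import *
st()"
```

```text
t 1.82 tcp [470.8 101.  296.8] clamp [-82.1 113.7] ytool ang-clampY 0.007 F [-0.2 -0.5  0.5] w 0.0 q [ 0.21  0.07  0.11  1.62 -0.    0.42]
```

Call:
send_rows --rows '[{"dx": 0,"dy": 4,"dz": -38,"turn": 0},{"dx": 0,"dy": 4,"dz": -38,"turn": 0},{"dx": 0,"dy": 0,"dz": -38,"turn": 0},{"dx": 0,"dy": 0,"dz": -38,"turn": 0},{"dx": 0,"dy": 0,"dz": -38,"turn": 0},{"dx": 0,"dy": 0,"dz": 0,"turn": 0},{"dx": 9,"dy": 5,"dz": 0,"turn": 0},{"dx": 9,"dy": 5,"dz": 0,"turn": 0},{"dx": 9,"dy": 5,"dz": 0,"turn": 0},{"dx": 10,"dy": 5,"dz": 0,"turn": 0},{"dx": 10,"dy": 2,"dz": 0,"turn": 0},{"dx": 10,"dy": 2,"dz": 0,"turn": 0},{"dx": 10,"dy": 2,"dz": 0,"turn": 0},{"dx": 10.5,"dy": -0.5,"dz": 0,"turn": 0},{"dx": 10.5,"dy": -1,"dz": 0,"turn": 0},{"dx": 8,"dy": -2,"dz": 0,"turn": 0},{"dx": 8,"dy": -2,"dz": 0,"turn": 0},{"dx": 0,"dy": 0,"dz": 0,"turn": 0}]'

```text
time_s: 3.32
position: [576.0, 127.2, 106.6]
orientation: [0.335, 3.124, -0.0]
wrist_force: [1.1, 0.2, 0.2]
width: -0.002
grasp_force: 0.0
```

```bash
python3 -c "
from h import *
st();lever('l1')"
```

```text
t 3.32 tcp [576.  127.2 106.6] clamp [ 15.2 161.6] ytool ang-clampY -0.001 F [1.1 0.2 0.2] w -0.0 q [ 0.22  0.26 -0.07  1.24 -0.    0.43]
  return _methods._mean(a, axis=axis, dtype=dtype,
  ret = ret.dtype.type(ret / rcount)
Traceback (most recent call last):
  File "h.py", line 34, in lever
    a=2.234-np.arctan2(L[m,1]-71,L[m,0]); print('lever n',m.sum(),'med',np.median(a).round(3),'tip',np.median(a[r[m]>95]).round(3),'spread',np.percentile(a,[10,90]).round(2),'maxr',r[m].max().round(0) if m.any() else 0)
                                                                                                                                            ~~~~~~~~~~~~~^^^^^^^^^^^
IndexError: index -1 is out of bounds for axis 0 with size 0
```

Call:
send_rows --rows '[{"dx": -15,"dy": 0,"dz": 0,"turn": 0},{"dx": -5,"dy": 0,"dz": 40,"turn": 0},{"dx": 0,"dy": 0,"dz": 40,"turn": 0},{"dx": 0,"dy": 0,"dz": 40,"turn": 0},{"dx": 0,"dy": 0,"dz": 40,"turn": 0},{"dx": 0,"dy": -20,"dz": 33,"turn": 0},{"dx": -2,"dy": -36,"dz": 0,"turn": 0},{"dx": -2,"dy": -36,"dz": 0,"turn": 0},{"dx": -2,"dy": -36,"dz": 0,"turn": 0},{"dx": -2,"dy": -36,"dz": 0,"turn": 0},{"dx": -2,"dy": -36,"dz": 0,"turn": 0},{"dx": -3,"dy": -36,"dz": 0,"turn": 0},{"dx": -2,"dy": -32,"dz": 0,"turn": 0},{"dx": 0,"dy": 0,"dz": 0,"turn": 0}]' --fingers -1

```text
time_s: 4.53
position: [538.4, -144.9, 299.8]
orientation: [-0.342, -3.122, 0.003]
wrist_force: [0.1, 0.2, 0.3]
width: 0.998
grasp_force: 0.0
```

```bash
python3 -c "
from h import *
st();print(w([38,-108]));lever('l2')"
```

```text
t 4.53 tcp [ 538.4 -144.9  299.8] clamp [  36.  -112.3] ytool ang-clampY -0.005 F [0.1 0.2 0.3] w 1.0 q [-0.26  0.22  0.3   1.65 -0.   -0.04]
[ 541.31079371 -141.09225847]
lever n 91 med 0.041 tip 0.042 spread [-0.02  0.11] maxr 126.0
```

```bash
python3 - <<'E'
from h import *
a=cv2.imread('pics/l2.png')[160:270,205:345];a=cv2.resize(a,None,fx=4,fy=4,interpolation=3)
p,d=shot('side','s2');b=cv2.resize(p[150:270,225:325,::-1],None,fx=3.6,fy=3.6,interpolation=3)
H=np.zeros((440,920,3),np.uint8);H[:a.shape[0],:a.shape[1]]=a;H[:b.shape[0],560:560+b.shape[1]]=b
cv2.imwrite('pics/v2.png',cv2.resize(H,(800,383)))
E
```

```text
(no output)
```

View pics/v2.png

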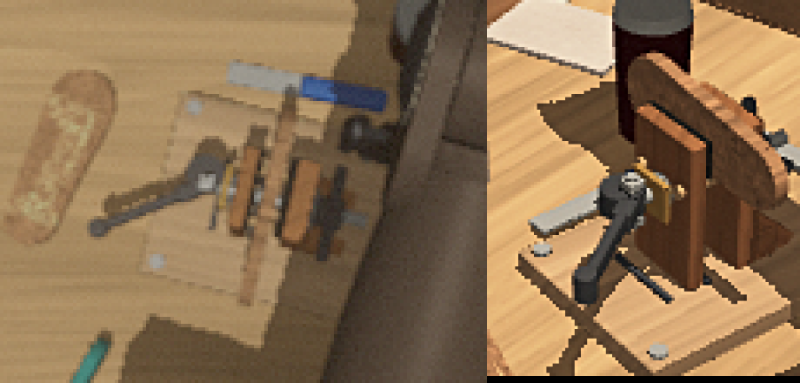

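```bash
python3 - <<'E'
from h import *
print(onz('top',310,199,330), onz('top',310,199,380))
for n,f in(('side','s2'),('top','l2'),('top','l1')):
    C=cloud(n,np.load(f'pics/{f}.npz')['d']);P=(460,-220,640,-60) if f!='l1' else (520,70,640,190)
    m=(C[...,0]>P[0])&(C[...,0]<P[2])&(C[...,1]>P[1])&(C[...,1]<P[3])&(C[...,2]>(210 if f!='l1' else 80))
    q=C[m]; print(n,f,len(q)); 
    if len(q): print(q.min(0).round(),q.max(0).round(), np.percentile(q[:,2],[1,5,20,50]).round())
a=cv2.imread('pics/s2.png');cv2.imwrite('pics/v3.png',np.vstack([np.hstack([a[60:260,200:480],cv2.imread('pics/l1.png')[130:330,180:460]])]))
E
```

```text
[ 562.58048573 -100.20834903  330.        ] [555.95473488 -96.41651151 380.        ]
side s2 3590
[ 481. -216.  346.] [589. -65. 625.] [355. 377. 422. 499.]
top l2 3683
[ 460. -204.  370.] [597. -72. 832.] [411. 743. 800. 813.]
top l1 1818
[520.  70. 107.] [632. 184. 642.] [229. 605. 621. 630.]
```

View pics/v3.png

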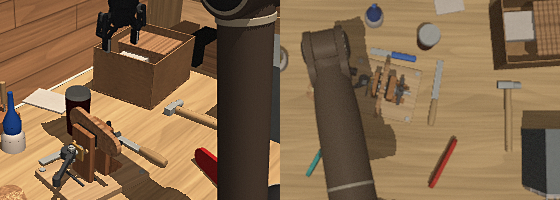

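```bash
python3 - <<'E'
from h import *
z=np.load('pics/s2.npz');C=cloud('side',z['d']);P=z['p']
dark=(P.max(2)<70)&(C[...,2]>200)
for v in range(90,124,2):
    u=np.nonzero(dark[v,290:350])[0]+290
    if len(u): print(v,u.min(),u.max(),[ (int(k),*C[v,k].round(0)) for k in u[::6]])
E
```

```text
90 296 338 [(296, np.float64(562.0), np.float64(-70.0), np.float64(409.0)), (302, np.float64(544.0), np.float64(-71.0), np.float64(413.0)), (308, np.float64(555.0), np.float64(-110.0), np.float64(399.0)), (315, np.float64(530.0), np.float64(-105.0), np.float64(407.0)), (335, np.float64(524.0), np.float64(-183.0), np.float64(385.0))]
92 296 338 [(296, np.float64(560.0), np.float64(-68.0), np.float64(405.0)), (302, np.float64(542.0), np.float64(-69.0), np.float64(409.0)), (310, np.float64(538.0), np.float64(-95.0), np.float64(403.0)), (333, np.float64(528.0), np.float64(-182.0), np.float64(379.0))]
94 296 338 [(296, np.float64(562.0), np.float64(-71.0), np.float64(398.0)), (302, np.float64(543.0), np.float64(-70.0), np.float64(404.0)), (308, np.float64(541.0), np.float64(-92.0), np.float64(397.0)), (332, np.float64(532.0), np.float64(-183.0), np.float64(372.0))]
96 298 338 [(298, np.float64(556.0), np.float64(-70.0), np.float64(395.0)), (304, np.float64(539.0), np.float64(-73.0), np.float64(399.0)), (310, np.float64(538.0), np.float64(-96.0), np.float64(392.0)), (334, np.float64(524.0)
[... 394 characters left out ...]
 np.float64(519.0), np.float64(-180.0), np.float64(360.0))]
102 302 335 [(302, np.float64(556.0), np.float64(-89.0), np.float64(373.0)), (310, np.float64(537.0), np.float64(-96.0), np.float64(376.0))]
104 302 334 [(302, np.float64(556.0), np.float64(-89.0), np.float64(368.0)), (310, np.float64(535.0), np.float64(-94.0), np.float64(372.0))]
106 302 310 [(302, np.float64(552.0), np.float64(-83.0), np.float64(365.0)), (310, np.float64(537.0), np.float64(-96.0), np.float64(366.0))]
108 302 310 [(302, np.float64(554.0), np.float64(-87.0), np.float64(358.0)), (310, np.float64(537.0), np.float64(-97.0), np.float64(360.0))]
110 304 310 [(304, np.float64(549.0), np.float64(-88.0), np.float64(354.0))]
```

Depth puts the open fingertips at about TCP+45 (z≈345 with TCP z 300), so the fingers are about 32 mm higher than assumed. The peg therefore passed over the lever. I'll do the first nut stroke now with that offset and fix the lever afterwards.

Call:
send_rows --rows '[{"dx": 3,"dy": 4,"dz": -40,"turn": 0},{"dx": 0,"dy": 0,"dz": -40,"turn": 0},{"dx": 0,"dy": 0,"dz": -40,"turn": 0},{"dx": 0,"dy": 0,"dz": -40,"turn": 0},{"dx": 0,"dy": 0,"dz": -40,"turn": 0},{"dx": 0,"dy": 0,"dz": -20,"turn": 0},{"dx": 0,"dy": 0,"dz": -10,"turn": 0},{"dx": 0,"dy": 0,"dz": 0,"turn": 0}]'

```text
time_s: 5.3
position: [541.7, -133.4, 76.8]
orientation: [0.325, 3.121, 0.006]
wrist_force: [-23.3, 0.4, 42.3]
width: 1.001
grasp_force: 19.6
```

```bash
cat >> h.py <<'E'
def nut(tag):
    p,d=shot('top',tag+'t'); C=cloud('top',d); q=C.reshape(-1,3); L=(q[:,:2]-O)@RC
    for n,m in(('right',(L[:,0]>20)&(L[:,0]<52)),('left',(L[:,0]<-20)&(L[:,0]>-52))):
        k=m&(L[:,1]>-64)&(L[:,1]<-50)&(q[:,2]>70)&(q[:,2]<165)
        if k.sum()>3:
            x=L[k,0];z=q[k,2]; print(n,k.sum(),[(int(a),int(b)) for a,b in zip(x[::4],z[::4])])
E
python3 - <<'E'
from h import *
st();nut('n1');p,d=shot('side','n1s')
a=cv2.imread('pics/n1tt.png') if False else cv2.imread('pics/n1t.png')
cv2.imwrite('pics/v4.png',np.hstack([cv2.resize(cv2.imread('pics/n1s.png')[120:260,230:370],None,fx=2.8,fy=2.8,interpolation=3),cv2.resize(a[150:290,220:360],None,fx=2.8,fy=2.8,interpolation=3)]))
E
```

```text
t 5.3 tcp [ 541.7 -133.4   76.8] clamp [  36.8 -100.4] ytool ang-clampY 0.005 F [-23.3   0.4  42.3] w 1.0 q [-0.24  0.21 -0.2   1.15  0.   -0.04]
right 11 [(29, 111), (27, 105), (23, 112)]
left 31 [(-21, 123), (-24, 122), (-27, 120), (-30, 122), (-34, 128), (-37, 121), (-41, 125), (-44, 119)]
```

View pics/v4.png

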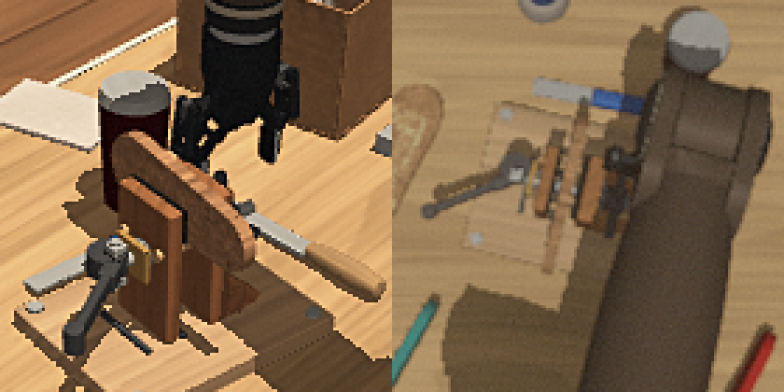

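The picture shows the right finger's tip at full-image (326,177), well above the bench, with the left finger behind the footbed. The 42 N reading needs explaining, so I'll measure the tip and re-read the state.

```bash
python3 - <<'E'
from h import *
st()
z=np.load('pics/n1s.npz');C=cloud('side',z['d']);P=z['p'];C[...,:2]=(C[...,:2]-O)@RC
dark=(P.max(2)<80)
for v in range(140,186,3):
    u=np.nonzero(dark[v,290:345]&(C[v,290:345,2]>90))[0]+290
    if len(u): print(v,[ (int(k),*C[v,k].round(0).astype(int)) for k in u[::5]])
z=np.load('pics/n1t.npz');C=cloud('top',z['d']);C[...,:2]=(C[...,:2]-O)@RC
m=(C[...,0]>5)&(C[...,0]<70)&(C[...,1]<-38)&(C[...,1]>-75)&(C[...,2]>100);q=C[m];print(q[::4].round(0).astype(int).tolist())
E
```

```text
t 5.4 tcp [ 541.7 -133.5   76.8] clamp [  36.8 -100.4] ytool ang-clampY 0.005 F [-24.   -0.9  43. ] w 1.0 q [-0.24  0.21 -0.2   1.15  0.   -0.04]
140 [(302, np.int64(48), np.int64(-64), np.int64(261)), (307, np.int64(29), np.int64(-65), np.int64(268)), (312, np.int64(14), np.int64(-69), np.int64(274)), (317, np.int64(6), np.int64(-80), np.int64(274)), (322, np.int64(0), np.int64(-91), np.int64(273)), (327, np.int64(2), np.int64(-111), np.int64(266))]
143 [(302, np.int64(52), np.int64(-68), np.int64(249)), (307, np.int64(28), np.int64(-65), np.int64(260)), (312, np.int64(14), np.int64(-70), np.int64(265)), (317, np.int64(7), np.int64(-81), np.int64(265)), (322, np.int64(-3), np.int64(-90), np.int64(266)), (327, np.int64(2), np.int64(-112), np.int64(257))]
146 [(302, np.int64(48), np.int64(-65), np.int64(243)), (307, np.int64(29), np.int64(-66), np.int64(250)), (312, np.int64(13), np.int64(-70), np.int64(256)), (317, np.int64(5), np.int64(-80), np.int64(257)), (322, np.int64(1), np.int64(-93), np.int64(254)), (327, np.int64(-1), np.int64(-110), np.int64(250)), (332, np.int64(31), np.in
[... 4808 characters left out ...]
84], [14, -60, 608], [16, -69, 608], [14, -48, 573], [11, -55, 607], [12, -64, 614], [17, -75, 594], [12, -53, 579], [9, -60, 610], [12, -70, 607], [8, -55, 589], [8, -63, 607], [10, -73, 608], [8, -50, 561], [6, -66, 609], [44, -39, 233], [54, -63, 199], [41, -40, 234], [51, -61, 187], [41, -47, 221], [48, -61, 190], [35, -42, 229], [38, -54, 227], [38, -66, 251], [33, -49, 230], [37, -62, 223], [28, -43, 236], [39, -58, 168], [25, -41, 227], [33, -55, 181], [30, -66, 234], [30, -53, 179], [31, -65, 190], [27, -57, 181], [30, -53, 112], [24, -63, 194], [28, -61, 109], [24, -58, 113], [20, -59, 115], [12, -45, 129], [12, -58, 158], [9, -46, 119], [9, -59, 156], [6, -50, 125], [11, -68, 119]]
```

The fingertips are at TCP+46 when open. The outer finger linkage at z≈170 sits on the fixed jaw's top, and that is the 42 N. I'll back up and shut the fingers, then sweep the upper nut arm along clamp +x at a height where everything wider clears the jaw and footbed.

Call:
send_rows --rows '[{"dx": 0,"dy": -5,"dz": 20,"turn": 0},{"dx": 0,"dy": 0,"dz": 40,"turn": 0},{"dx": 0,"dy": 0,"dz": 40,"turn": 0},{"dx": 0,"dy": 0,"dz": 30,"turn": 0},{"dx": -30,"dy": 20,"dz": 0,"turn": 0},{"dx": -30,"dy": 20,"dz": 0,"turn": 0},{"dx": -29,"dy": 20,"dz": 0,"turn": 0},{"dx": 0,"dy": 0,"dz": 0,"turn": 0},{"dx": 0,"dy": 0,"dz": 0,"turn": 0},{"dx": 0,"dy": 0,"dz": 0,"turn": 0}]' --fingers 1

```text
time_s: 6.23
position: [454.0, -80.3, 200.5]
orientation: [0.331, 3.123, -0.0]
wrist_force: [0.4, -0.0, 0.5]
width: 0.002
grasp_force: 0.0
```

```bash
python3 - <<'E'
from h import *
st();print(w([-61,-64]));p,d=shot('side','n2s')
C=cloud('side',d);C[...,:2]=(C[...,:2]-O)@RC
m=(p.max(2)<80)&(C[...,0]<0)&(C[...,0]>-130)&(C[...,1]<20)&(C[...,1]>-140)&(C[...,2]>175)&(C[...,2]<420)
q=C[m]
for lo in range(175,420,15):
    k=q[(q[:,2]>=lo)&(q[:,2]<lo+15)]
    if len(k): print(lo,len(k),k[:,:2].min(0).round(),k[:,:2].max(0).round(),k[:,2].min().round())
E
```

```text
t 6.23 tcp [454.  -80.3 200.5] clamp [-60.2 -67. ] ytool ang-clampY 0.002 F [ 0.4 -0.   0.5] w 0.0 q [-0.18  0.   -0.16  1.4   0.    0.04]
[453.84937557 -77.15869657]
175 75 [-95.  12.] [-1. 20.] 175.0
190 4 [-19.  16.] [-8. 19.] 190.0
220 1 [-63. -62.] [-63. -62.] 235.0
235 35 [-74. -79.] [-56. -52.] 236.0
250 50 [-73. -81.] [-54. -50.] 250.0
265 41 [-75. -81.] [-58. -50.] 265.0
280 133 [ -78. -107.] [-44. -26.] 280.0
295 166 [ -81. -113.] [-44. -15.] 295.0
310 203 [ -81. -129.] [-49.  -3.] 310.0
325 206 [ -84. -123.] [-49.  -3.] 325.0
340 142 [ -82. -102.] [-52. -21.] 340.0
355 110 [-100.  -84.] [-40. -27.] 355.0
370 187 [-100.  -88.] [-37. -27.] 370.0
385 198 [-101.  -89.] [-44. -27.] 385.0
400 174 [-101.  -99.] [-29. -28.] 400.0
415 9 [-92. -67.] [-48. -35.] 415.0
```

Call:
send_rows --rows '[{"dx": 0,"dy": 0,"dz": -38,"turn": 0},{"dx": 0,"dy": 0,"dz": -38,"turn": 0},{"dx": 0,"dy": 0,"dz": -20,"turn": 0},{"dx": 0,"dy": 0,"dz": 0,"turn": 0},{"dx": 9,"dy": -1.9,"dz": 0,"turn": 0},{"dx": 9,"dy": -1.9,"dz": 0,"turn": 0},{"dx": 9,"dy": -2,"dz": 0,"turn": 0},{"dx": 9,"dy": -2,"dz": 0,"turn": 0},{"dx": 9,"dy": -1.9,"dz": 0,"turn": 0},{"dx": 9,"dy": -1.9,"dz": 0,"turn": 0},{"dx": 9,"dy": -2,"dz": 0,"turn": 0},{"dx": 9,"dy": -2,"dz": 0,"turn": 0}]'

```text
time_s: 7.28
position: [524.2, -97.1, 103.2]
orientation: [-0.333, -3.119, 0.002]
wrist_force: [-7.0, -2.2, 0.3]
width: -0.004
grasp_force: 2.8
```

```bash
python3 - <<'E'
from h import *
st();nut('n3')
d=np.load('pics/n3t.npz')['d'];C=cloud('top',d);C[...,:2]=(C[...,:2]-O)@RC
v,u=np.nonzero((abs(C[...,0])<60)&(C[...,1]<-40)&(C[...,1]>-75)&(C[...,2]>60)&(C[...,2]<168));print([tuple(C[a,b].round(0).astype(int).tolist()) for a,b in list(zip(v,u))[::3]])
E
```

```text
t 7.28 tcp [524.2 -97.1 103.2] clamp [ 11.9 -68.6] ytool ang-clampY 0.0 F [-7.  -2.2  0.3] w -0.0 q [-0.18  0.16 -0.2   1.21 -0.    0.03]
[]
```

Call:
send_rows --rows '[{"dx": -4,"dy": 0,"dz": 37,"turn": 0},{"dx": 0,"dy": 0,"dz": 40,"turn": 0},{"dx": 0,"dy": 0,"dz": 40,"turn": 0},{"dx": 0,"dy": 0,"dz": 20,"turn": 0},{"dx": -10,"dy": 36,"dz": 0,"turn": 0},{"dx": -10,"dy": 36,"dz": 0,"turn": 0},{"dx": -10,"dy": 36,"dz": 0,"turn": 0},{"dx": -10,"dy": 36,"dz": 0,"turn": 0},{"dx": -5,"dy": 36,"dz": 0,"turn": 0},{"dx": -4,"dy": 26,"dz": 0,"turn": 0},{"dx": 0,"dy": 0,"dz": -38,"turn": 0},{"dx": 0,"dy": 0,"dz": -38,"turn": 0},{"dx": 0,"dy": 0,"dz": -38,"turn": 0},{"dx": 0,"dy": 0,"dz": -38,"turn": 0},{"dx": 0,"dy": 0,"dz": -16,"turn": 0},{"dx": 0,"dy": 0,"dz": 0,"turn": 0}]'

```text
time_s: 8.67
position: [470.1, 108.9, 69.1]
orientation: [-0.333, -3.118, 0.003]
wrist_force: [-1.5, 1.3, -0.4]
width: 0.002
grasp_force: 0.0
```

Call:
send_rows --rows '[{"dx": 9,"dy": 5,"dz": 0,"turn": 0},{"dx": 9,"dy": 5,"dz": 0,"turn": 0},{"dx": 9,"dy": 5,"dz": 0,"turn": 0},{"dx": 10,"dy": 5,"dz": 0,"turn": 0},{"dx": 10,"dy": 2,"dz": 0,"turn": 0},{"dx": 10,"dy": 2,"dz": 0,"turn": 0},{"dx": 10,"dy": 2,"dz": 0,"turn": 0},{"dx": 10.5,"dy": -0.5,"dz": 0,"turn": 0},{"dx": 10.5,"dy": -1,"dz": 0,"turn": 0},{"dx": 8,"dy": -2,"dz": 0,"turn": 0},{"dx": 8,"dy": -2,"dz": 0,"turn": 0},{"dx": 0,"dy": 0,"dz": 0,"turn": 0}]'

```text
time_s: 9.67
position: [578.3, 129.3, 72.8]
orientation: [0.335, 3.123, 0.0]
wrist_force: [-0.5, 0.1, -0.1]
width: -0.001
grasp_force: 0.0
```

Call:
send_rows --rows '[{"dx": -15,"dy": 0,"dz": 0,"turn": 0},{"dx": -5,"dy": 0,"dz": 38,"turn": 0},{"dx": 0,"dy": 0,"dz": 38,"turn": 0},{"dx": 0,"dy": 0,"dz": 38,"turn": 0},{"dx": 0,"dy": 0,"dz": 38,"turn": 0},{"dx": -10,"dy": -20,"dz": 18,"turn": 0},{"dx": -16,"dy": -32,"dz": 0,"turn": 0},{"dx": -16,"dy": -32,"dz": 0,"turn": 0},{"dx": -16,"dy": -32,"dz": 0,"turn": 0},{"dx": -16,"dy": -32,"dz": 0,"turn": 0},{"dx": -16,"dy": -32,"dz": 0,"turn": 0},{"dx": -14,"dy": -29,"dz": 0,"turn": 0},{"dx": 0,"dy": 0,"dz": 0,"turn": 0}]'

```text
time_s: 10.75
position: [450.2, -83.0, 243.8]
orientation: [0.342, 3.122, -0.003]
wrist_force: [0.8, 0.1, 0.9]
width: -0.001
grasp_force: 0.0
```

```bash
python3 - <<'E'
from h import *
st();lever('l3')
E
```

```text
t 10.75 tcp [450.2 -83.  243.8] clamp [-63.3 -70.5] ytool ang-clampY -0.005 F [0.8 0.1 0.9] w -0.0 q [-0.18  0.   -0.07  1.5  -0.    0.04]
lever n 89 med 1.075 tip 1.078 spread [1.02 1.14] maxr 126.0
```

Call:
send_rows --rows '[{"dx": 0,"dy": 4,"dz": -38,"turn": 0},{"dx": 0,"dy": 0,"dz": -38,"turn": 0},{"dx": 0,"dy": 0,"dz": -38,"turn": 0},{"dx": 0,"dy": 0,"dz": -26,"turn": 0},{"dx": 5,"dy": -1,"dz": 0,"turn": 0},{"dx": 10,"dy": -2.1,"dz": 0,"turn": 0},{"dx": 10,"dy": -2.1,"dz": 0,"turn": 0},{"dx": 10,"dy": -2.1,"dz": 0,"turn": 0},{"dx": 10,"dy": -2.1,"dz": 0,"turn": 0},{"dx": 10,"dy": -2.1,"dz": 0,"turn": 0},{"dx": 10,"dy": -2.1,"dz": 0,"turn": 0},{"dx": 9,"dy": -2,"dz": 0,"turn": 0},{"dx": 0,"dy": 0,"dz": 0,"turn": 0}]'

```text
time_s: 11.88
position: [529.8, -91.2, 105.3]
orientation: [0.333, 3.121, -0.001]
wrist_force: [1.4, -0.1, 0.2]
width: -0.005
grasp_force: 0.2
```

```bash
python3 - <<'E'
from h import *
st();lever('l4')
E
```

```text
t 11.88 tcp [529.8 -91.2 105.3] clamp [ 16.2 -61.7] ytool ang-clampY 0.0 F [ 1.4 -0.1  0.2] w -0.0 q [-0.17  0.16 -0.2   1.21 -0.    0.04]
lever n 84 med 1.086 tip 1.084 spread [1.03 1.14] maxr 123.0
```

Call:
send_rows --rows '[{"dx": -3,"dy": 0,"dz": 30,"turn": 0},{"dx": 0,"dy": 0,"dz": 30,"turn": 0},{"dx": -39,"dy": 7,"dz": 0,"turn": 0},{"dx": -38,"dy": 7,"dz": 0,"turn": 0},{"dx": 0,"dy": 0,"dz": 0,"turn": 0},{"dx": 0,"dy": 0,"dz": -30,"turn": 0},{"dx": 0,"dy": 0,"dz": -31,"turn": 0},{"dx": 5,"dy": -1,"dz": 0,"turn": 0},{"dx": 10,"dy": -2.1,"dz": 0,"turn": 0},{"dx": 10,"dy": -2.1,"dz": 0,"turn": 0},{"dx": 10,"dy": -2.1,"dz": 0,"turn": 0},{"dx": 10,"dy": -2.1,"dz": 0,"turn": 0},{"dx": 10,"dy": -2.1,"dz": 0,"turn": 0},{"dx": 10,"dy": -2.1,"dz": 0,"turn": 0},{"dx": 9,"dy": -2,"dz": 0,"turn": 0},{"dx": 0,"dy": 0,"dz": 0,"turn": 0}]'

```text
time_s: 13.27
position: [521.8, -95.8, 102.8]
orientation: [-0.336, -3.122, 0.01]
wrist_force: [-4.4, -9.8, -5.8]
width: -0.001
grasp_force: 6.5
```

```bash
python3 - <<'E'
from h import *
st();lever('l5')
E
```

```text
t 13.27 tcp [521.8 -95.8 102.8] clamp [  9.3 -67.8] ytool ang-clampY -0.002 F [-4.4 -9.8 -5.8] w -0.0 q [-0.18  0.15 -0.21  1.2  -0.01  0.04]
lever n 86 med 0.963 tip 0.963 spread [0.9  1.02] maxr 125.0
```

Call:
send_rows --rows '[{"dx": -6,"dy": -3,"dz": 5,"turn": 0},{"dx": -6,"dy": 0,"dz": 30,"turn": 0},{"dx": 0,"dy": 0,"dz": 30,"turn": 0},{"dx": -38,"dy": 6,"dz": 30,"turn": 0},{"dx": -20,"dy": 2,"dz": 30,"turn": 0},{"dx": 0,"dy": 0,"dz": 0,"turn": 0}]'

```text
time_s: 13.82
position: [457.3, -88.5, 231.7]
orientation: [0.332, 3.112, -0.001]
wrist_force: [0.9, -0.3, 0.3]
width: -0.001
grasp_force: 0.0
```

```bash
python3 - <<'E'
from h import *
st();lever('l6')
p,d=shot('top','l7');C=cloud('top',d)
for t in('l3','l6','l7'):
    z=np.load(f'pics/{t}.npz');C=cloud('top',z['d']);C[...,:2]=(C[...,:2]-O)@RC;q=C.reshape(-1,3)
    m=(q[:,2]>98)&(q[:,2]<132)&(q[:,1]>100)&(q[:,1]<200)&(abs(q[:,0])<90)
    P=q[m][:,:2].astype(np.float32);vx,vy,x0,y0=cv2.fitLine(P,cv2.DIST_HUBER,0,.01,.01).ravel();print(t,'dir lever',2.234-np.arctan2(vy,vx)%np.pi,'at x=0 y=',y0-vy/vx*x0)
    for k,(lo,hi) in dict(fix=(-60,-15),slide=(8,60)).items():
        j=q[(abs(q[:,0])<40)&(q[:,1]>lo)&(q[:,1]<hi)&(abs(q[:,2]-170)<4)];print(k,len(j),j[:,1].mean().round(1))
    n=q[(abs(q[:,0])<55)&(q[:,1]<-48)&(q[:,1]>-66)&(q[:,2]>90)&(q[:,2]<166)];print('nut',len(n),[(int(a),int(b)) for a,_,b in n[::5]])
E
```

```text
t 13.82 tcp [457.3 -88.5 231.7] clamp [-55.2 -74.4] ytool ang-clampY 0.0 F [ 0.9 -0.3  0.3] w -0.0 q [-0.19  0.01 -0.09  1.46  0.    0.02]
lever n 84 med 0.964 tip 0.963 spread [0.9  1.02] maxr 125.0
l3 dir lever 1.0882248 at x=0 y= 73.80857
fix 26 -19.0
slide 96 20.3
nut 0 []
l6 dir lever 0.95158374 at x=0 y= 67.25914
fix 63 -21.2
slide 104 18.3
nut 0 []
l7 dir lever 0.95190024 at x=0 y= 68.18596
fix 54 -20.8
slide 106 18.1
nut 0 []
```

```bash
python3 - <<'E'
from h import *
P=[peg(.88,90,10,68.5)]+[peg(a,90,g,68.5) for a,g in((1.1,0),(1.3,0),(1.5,0),(1.7,0),(1.9,0),(2.0,0),(2.1,-1),(2.1,-4))]
P=np.array(P);print(P.round(1).tolist());print(np.diff(P,axis=0).round(1).tolist())
E
```

```text
[[552.3, 133.5], [578.7, 124.2], [593.9, 116.1], [607.8, 104.7], [619.4, 90.2], [628.1, 73.0], [631.0, 63.5], [632.8, 52.6], [632.6, 49.6]]
[[26.4, -9.3], [15.2, -8.1], [13.9, -11.4], [11.7, -14.5], [8.6, -17.3], [2.9, -9.5], [1.8, -10.9], [-0.2, -3.0]]
```

Call:
send_rows --rows '[{"dx": 15,"dy": 37,"dz": 0,"turn": 0},{"dx": 16,"dy": 37,"dz": 0,"turn": 0},{"dx": 16,"dy": 37,"dz": 0,"turn": 0},{"dx": 16,"dy": 37,"dz": 0,"turn": 0},{"dx": 16,"dy": 37,"dz": 0,"turn": 0},{"dx": 16,"dy": 37,"dz": 0,"turn": 0},{"dx": 0,"dy": 0,"dz": 0,"turn": 0},{"dx": 0,"dy": 0,"dz": -40,"turn": 0},{"dx": 0,"dy": 0,"dz": -40,"turn": 0},{"dx": 0,"dy": 0,"dz": -40,"turn": 0},{"dx": 0,"dy": 0,"dz": -40,"turn": 0},{"dx": 0,"dy": 0,"dz": 0,"turn": 0}]'

```text
time_s: 14.92
position: [546.0, 132.5, 53.7]
orientation: [-0.332, -3.111, 0.007]
wrist_force: [-1.9, 0.5, -1.6]
width: 0.001
grasp_force: 0.0
```

Call:
send_rows --rows '[{"dx": 6,"dy": 1,"dz": 14,"turn": 0},{"dx": 9,"dy": -3,"dz": 0,"turn": 0},{"dx": 9,"dy": -3,"dz": 0,"turn": 0},{"dx": 8.5,"dy": -3.3,"dz": 0,"turn": 0},{"dx": 7.5,"dy": -4,"dz": 0,"turn": 0},{"dx": 7.5,"dy": -4,"dz": 0,"turn": 0},{"dx": 0,"dy": 0,"dz": 0,"turn": 0}]'

```text
time_s: 15.5
position: [600.2, 116.7, 76.6]
orientation: [0.335, 3.123, 0.001]
wrist_force: [-1.3, 2.6, 1.8]
width: 0.002
grasp_force: 1.4
```

Call:
send_rows --rows '[{"dx": 7,"dy": -5.7,"dz": 0,"turn": 0},{"dx": 7,"dy": -5.7,"dz": 0,"turn": 0},{"dx": 0,"dy": 0,"dz": 0,"turn": 0},{"dx": 0,"dy": 0,"dz": 0,"turn": 0}]'

```text
time_s: 15.83
position: [612.7, 106.0, 76.5]
orientation: [-0.334, -3.124, -0.001]
wrist_force: [-1.4, 1.4, 1.8]
width: -0.001
grasp_force: 1.3
```

```bash
python3 - <<'E'
from h import *
F=[]
for i in range(8):
    manip.grab_frame('top'); F.append(manip.observe()['wrist_force'])
F=np.array(F);print(F.mean(0).round(2),F.std(0).round(2)); st()
print([peg(a,90,0,68.5).round(1).tolist() for a in(1.45,1.5,1.55)])
E
```

```text
[-1.62  2.19  0.1 ] [0.2  0.53 0.47]
t 16.23 tcp [612.4 106.3  76.6] clamp [ 55.2 148.8] ytool ang-clampY 0.001 F [-1.4  2.4 -0.3] w 0.0 q [ 0.17  0.33 -0.04  1.2   0.    0.38]
[[604.5, 107.9], [607.8, 104.7], [610.9, 101.4]]
```

Call:
send_rows --rows '[{"dx": 4,"dy": -8,"dz": 0,"turn": 0},{"dx": 4,"dy": -8,"dz": 0,"turn": 0},{"dx": 4,"dy": -8.5,"dz": 0,"turn": 0},{"dx": 4,"dy": -8.5,"dz": 0,"turn": 0},{"dx": 3,"dy": -9,"dz": 0,"turn": 0},{"dx": 1.5,"dy": -6,"dz": 0,"turn": 0},{"dx": 0,"dy": -5,"dz": 0,"turn": 0},{"dx": 0,"dy": 0,"dz": 0,"turn": 0}]'

```text
time_s: 16.9
position: [633.8, 52.2, 76.6]
orientation: [0.335, 3.123, 0.002]
wrist_force: [1.0, 1.3, 0.3]
width: -0.0
grasp_force: 0.4
```

Call:
send_rows --rows '[{"dx": 0,"dy": -3,"dz": 0,"turn": 0},{"dx": 0,"dy": -2,"dz": 0,"turn": 0},{"dx": 0,"dy": 0,"dz": 0,"turn": 0}]'

```text
time_s: 17.15
position: [633.6, 51.4, 76.7]
orientation: [0.33, 3.124, 0.011]
wrist_force: [1.7, 11.9, -1.6]
width: 0.001
grasp_force: 5.3
```

The force rose to 12 N, so the lever is on its stop. I'll back off in +y, rise, and check.

Call:
send_rows --rows '[{"dx": 2,"dy": 12,"dz": 0,"turn": 0},{"dx": 2,"dy": 15,"dz": 0,"turn": 0},{"dx": 0,"dy": 10,"dz": 35,"turn": 0},{"dx": 0,"dy": 10,"dz": 40,"turn": 0},{"dx": -10,"dy": 30,"dz": 40,"turn": 0},{"dx": -20,"dy": 35,"dz": 40,"turn": 0},{"dx": -20,"dy": 35,"dz": 20,"turn": 0},{"dx": -30,"dy": 30,"dz": 0,"turn": 0},{"dx": -40,"dy": 10,"dz": 0,"turn": 0},{"dx": -40,"dy": 10,"dz": 0,"turn": 0},{"dx": 0,"dy": 0,"dz": 0,"turn": 0}]'

```text
time_s: 18.07
position: [479.8, 228.6, 232.9]
orientation: [-0.326, -3.122, 0.001]
wrist_force: [0.6, 0.3, 1.5]
width: 0.002
grasp_force: 0.0
```

```bash
python3 - <<'E'
from h import *
st();lever('f1');shot('side','f1s')
C=cloud('top',np.load('pics/f1.npz')['d']);C[...,:2]=(C[...,:2]-O)@RC;q=C.reshape(-1,3)
j=q[(q[:,2]>178)&(q[:,2]<210)&(abs(q[:,0])<130)&(abs(q[:,1])<40)];print('footbed',j.min(0).round(),j.max(0).round())
for z in(182,190,197): k=j[abs(j[:,2]-z)<4];print(z,k[:,1].mean().round(1),len(k))
cv2.imwrite('pics/v5.png',np.hstack([cv2.resize(cv2.imread('pics/f1s.png')[120:260,220:360],None,fx=2.8,fy=2.8,interpolation=3),cv2.resize(cv2.imread('pics/f1.png')[130:270,200:340],None,fx=2.8,fy=2.8,interpolation=3)]))
E
```

```text
t 18.07 tcp [479.8 228.6 232.9] clamp [-100.2  240.4] ytool ang-clampY 0.005 F [0.6 0.3 1.5] w 0.0 q [0.44 0.14 0.06 1.49 0.   0.65]
lever n 81 med 2.15 tip 2.138 spread [2.08 2.2 ] maxr 125.0
footbed [-102.  -31.  178.] [ 84.  22. 208.]
182 0.1 38
190 0.3 85
197 0.3 101
```

View pics/v5.png

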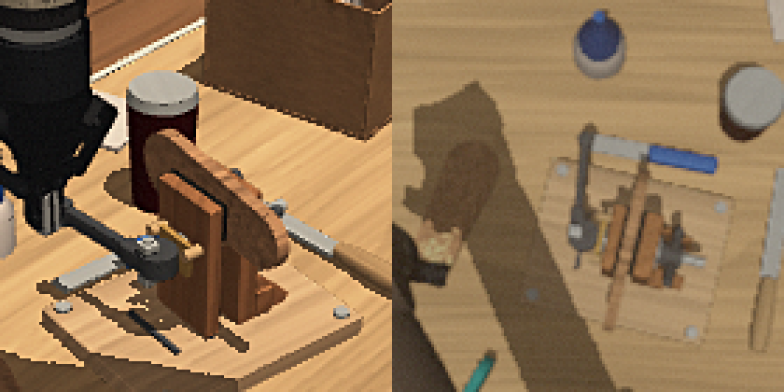

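The lever is home at about 2.1 rad with the arm clear of it. The footbed stands upright between the jaws, and the knife, mug, bottle and rasp look unmoved. Handing in.

```bash
python3 -c "
from workcell import manip
print(manip.finish_job())"
```

```text
the job is handed in; nothing more can be done
None
```

I handed the job in at about 18 s with the nut turned up, the lever pushed to its stop and the footbed upright; from the lever's position I estimate it bit at about 0.91 rad and grips with about 80 N, but the grip was not measured directly and `finish_job()` returned no verdict.

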